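# Hold the filler's purge port open with its bayonet key

## Robot

A 6-joint arm with a two-finger parallel gripper is mounted at the origin on the work surface. World frame = base frame: x ahead of the robot, y to its left, z up, the work surface at z = 0. Lengths are in m, angles in rad, forces in N, time in s.
With the tool pointing down it reaches from about 0.275 to 0.825 m from the base axis. Payload 5.2 kg.
Tool frame: the origin (TCP) lies midway between the tips of the shut fingers; the grasp point (between the pads) lies 19 mm behind it (arm.hold_point_z is the distance from the TCP to the grasp point, in m); z points along the fingers, y is the direction in which the jaws open and shut (so a half turn about z gives the same grasp; the last joint's range is limited). The gripper opens to 93 mm and grips with 3 to 60 N. Pads are 15 mm wide; open, the fingers measure 128 mm over their backs; the gripper's body (75 mm by 188 mm) begins 65 mm behind the grasp point.
Start: joints at [0.932, 0.259, 1.535, -0, 1.348, -0.203], TCP at [0.232, 0.499, 0.219] pointing down, gripper open.
Joint ranges: [-3.14, 3.14], [-0.91, 2.08], [0.19, 2.58], [-1.22, 4.36], [0.22, 2.71], [-3.12, 3.12]. Speed limits (rad/s): [2.57, 2.57, 3.14, 3.14, 3.14, 3.14].

## Interface

Orientations are given as a unit quaternion [x, y, z, w].
In Python, from station import arm gives the robot as it stands.
- The arm moves only by the tool move_arm, never from a script. Its argument "increments" is one flat list of numbers, 7 for each row, row after row: the shift along the tool's x, y, z in cm, then the turn, a rotation vector about the tool's x, y, z in degrees, then the closure, from -1 (fully open) to 1 (shut). A call has 1 to 5 rows; each row is the pose to reach, as a shift and turn from the pose commanded when the call began, along the tool's axes at that moment; what a row does not reach only later rows make up. A row lasts 1/12 s, in which the tool goes at most 41.7 mm and 7.16 degrees, less where a joint would pass 70% of its speed; a pose out of reach is approached as far as the arm can. A call with a gripper value outside its range is refused whole. The fingers move at their own pace and stop on an object; "grip_force" is the grip in N (left out, the last holds). Time passes only in rows, so rows that repeat a pose let the fingers close. It gives the time, the measured TCP pose, the force and the opening at its end, in the units of the state.
- arm.get_state(): the state, without advancing time (a new reading comes with each control period).
- arm.camera(name): name is "scene" or "top"; returns a dict with "frame" (480x640x3 uint8, red, green, blue), "camera_matrix" (3x3 intrinsics, pixels), "rvec" (rotation vector, rad) and "tvec" (3), from world to camera coordinates, as OpenCV has them. Camera axes: x right, y down, z forward; pixel columns grow to the right and rows downward; lengths in m; the calibration is good to about 2 mm. A picture is of the moment at which its call begins. There is no depth.
- arm.hand_in(): hands the job in, once; it reports no verdict.
Trained networks look in a picture, given as the dict that the camera call returned (one of the last four; its "shot" number tells which), for a name from the list of things; names that differ only in an ending like _2 or _b are one class to them, and where a whole thing is asked for, a point or a joint stands for the part that bears it (a point fixed in the world has none). Each returns a list of dicts, best first, with "p" (0 to 1); they miss things now and then, are a little off and sometimes report something else, mostly with a low value. They report only what shows in the picture. A call takes as long as a camera call. They do not tell look-alikes from the thing itself.
- arm.masks_of(query, picture): "mask" (480x640 bool, what is visible of it) and "box" ([left, top, width, height] as shares, 0 to 1, of the picture: columns of its width, rows of its height, round what is visible of it).
- arm.mark_of(query, picture): "position" ([row, column] as shares, 0 to 1, of the picture: columns of its width, rows of its height: a listed point, or the origin of a listed thing).
The state is a dict: "time": time; "joints": joint angles; "joint_velocities": joint speeds; "effort": joint torques, N m; "tcp_pos": TCP position; "orientation": TCP orientation; "contact_force": force on the tool from outside, world axes, zero at the start; "moment": the same for the moment, N m; "opening": opening from 0.0 (shut) to 1.0 (fully open).
Only numpy, scipy, OpenCV 4.12 (cv2) and the standard library are available. Lean on these libraries where they do the work, as an engineer would, in place of code of your own. Each camera call takes 0.05 s, during which the arm holds its last target.

## Task

Swing the hasp with the yellow bar off its catch and fold it right back, clear of the purge port. Then take the red-handled key from its white holder, push it down into the port slot against the spring until its flange sits on the plate, turn it a quarter turn clockwise (seen from above), and finish still gripping it, keeping it upright, pressed down and turned; the port springs shut if you let go. Do not disturb the jars or the label roll.

Things in the scene. Friction and masses are not known exactly. Their poses are not given: they have to be found in the camera images.
- port (a point): Centre of the key slot (ringed by blue marks) in the top face, 90 mm up, of a fixed stainless block 150 (x) x 170 (y) mm. Axes are the block's, z up. The slot goes through the 10 mm plate: 35 mm along y, 15 mm along x; under it a spring plunger with a pocket for the key's lugs. A 4 mm wide, 12 mm high catch post stands 28 mm to its -x side.
- hasp (a joint): Angle of the hasp, a slotted steel strap 19 mm wide and 80 mm long across the port and over the catch post: 0 closed (flat), growing as its free end goes up and over towards the block's +x; 2.6 fully folded back (stop). Starts at 0 to 0.25. Stiff hinge (0.05 N m): stays where left.
- hasp_hinge (a point): Point on the hasp's hinge axis: 35 mm to the +x side of the port and 8 mm above the plate. The hinge axis runs along the block's y (the point's y axis). Fixed.
- hasp_grip (a point): Centre of the yellow crossbar at the hasp's free end: round, 10 mm thick, 36 mm long along the hinge axis (its y), 82 mm from that axis. Closed: 26 mm above the plate, 45 mm to the port's -x side; at the stop 34 mm above and 113 mm to the +x side. Pinched at its two ends (36 mm), it pivots between the pads as it is carried round the hinge.
- key_grip (a point): Centre of the key's red handle. The handle is a block 18 (x) x 44 (y) x 52 mm (z), z up. The key stands upright in its holder. It weighs about 0.11 kg.
- key_foot (a point): Middle of the key's underside, 70 mm below the handle's centre; same axes. From it up: lug bar 10 (x) x 30 (y) x 11 mm high (its lowest 4.5 mm taper by 3 mm a side), 10 mm shaft, a flange 40 mm across with its underside 25 mm above the foot. The bar enters the slot with its y along the port's y, either way round; fully down, the foot is 25 mm below the port point.
- plunger (a joint): How far the spring plunger under the port is pressed, in m: 0 free. The key first touches it with its flange 8 mm above the plate; it reads 0.008 with the flange on the plate. Until 0.004 the slot keeps the key from turning; the spring pushes up with about 4 N at 0, 8 N at 0.008.
- rotor (a joint): How far the port's rotor has been turned clockwise (seen from above) by the key, rad: 0 is shut (as the spring returns it), 1.57 is the stop. The key has about 0.1 rad of play in it, so turn the key about 1.6 rad. The return spring takes about 0.15 N m at the stop; grip with 40 N or so.
- holder: Fixed white plastic block 70 x 80 x 34 mm with a blue foot; the key stands in its middle, lug bar along the holder's y. Origin: centre of the underside.
- jam_jar: Closed jar of dark red jam, 68 mm across, 82 mm high, origin at the centre of its underside. Leave alone.
- empty_jar: Empty open glass jar, 68 mm across, 78 mm high, origin at the centre of its underside. Leave alone.
- label_roll: Roll of blank white labels lying flat, 90 mm across, 40 mm high, origin at the centre of its underside. Leave alone.
Not all that is in view belongs to the job. What is meant by the part that bears key_grip is not blue or turquoise, and is the larger of those in its own colour.

How it is judged:
By the outcome, as a careful person would: the job done as asked, in the order asked, and still so for the second after the job is handed in, while the arm keeps its last pose, push and grip.
It also fails if it takes over 59 s, if anything falls off the work surface, if the arm or the gripper's body presses on something with over 40 N, if the wrist force passes 120 N, or if a joint passes its speed limit or range.

## Working session

There is one attempt and no reset: what is moved stays moved. The work goes in short steps, Python scripts to look and compute and a tool call to move; the robot and the scene stay as the last step left them, time stands still between calls to the robot, and variables do not carry over. Pictures are saved under pics/ and viewed, and the job is handed in when it is done.

Besides the shell and the picture viewer there is one more tool, called after "Request:" in YAML: its name, and indented under it one key for each argument. move_arm: Moves the arm, as the interface text tells. Its arguments: {"type":"object","properties":{"increments":{"type":"array","items":{"type":"number"}},"grip_force":{"type":"number"}},"required":["increments"]}

```bash
ls; mkdir -p pics; python3 - <<'E'
from station import arm
import cv2,json
print(arm.get_state())
for n in ("scene","top"):
    c=arm.camera(n)
    print(n,c["camera_matrix"].tolist() if hasattr(c["camera_matrix"],'tolist') else c["camera_matrix"],c["rvec"],c["tvec"])
    cv2.imwrite(f"pics/{n}0.png",c["frame"][:,:,::-1])
    for q in ["port","hasp","hasp_hinge","hasp_grip","key_grip","key_foot","holder","jam_jar","empty_jar","label_roll"]:
        try:
            print(q,[(round(m["p"],2),round(m["position"][0]*480,1),round(m["position"][1]*640,1)) for m in arm.mark_of(q,c)][:4])
        except Exception as e: print(q,e)
E
```

```text
pics
{'time': 0.0, 'joints': array([ 9.32195935e-01,  2.59347558e-01,  1.53607472e+00, -9.87879779e-06,
        1.34798958e+00, -2.02805706e-01]), 'joint_velocities': array([ 0.00021818,  0.00104414,  0.0015173 ,  0.00041369,  0.00052692,
       -0.00089698]), 'effort': array([ 1.63150438e-03, -4.37307501e+01, -2.84004718e+01,  7.21204164e-02,
        4.14285064e-02, -1.55526882e-04]), 'tcp_pos': array([0.23182675, 0.49815658, 0.21781861]), 'orientation': array([ 2.16176005e-01,  9.76353987e-01, -8.32256463e-04, -3.67088515e-04]), 'contact_force': array([ 0.46651994, -0.03563165,  0.57836527]), 'moment': array([-0.02553184, -0.03729002,  0.03300705]), 'opening': 0.9990158336212734}
scene [[522.6586067871978, 0.0, 321.5121009801059], [0.0, 522.6586067871978, 239.64991650744307], [0.0, 0.0, 1.0]] [ 2.27771556  1.20390596 -0.35698838] [-0.33509109 -0.35991372  1.29639568]
port [(0.59, 188.1, 342.4)]
hasp it knows: empty_jar, hasp_grip, hasp_hinge, holder, jam_jar, key_foot, key_grip, label_roll, port
hasp_hinge [(0.96, 199.6, 352.2)]
hasp_grip [(0.61, 161.2, 333.7)]
key_grip [(0.91, 289
[... 401 characters left out ...]
, 437.3782552043078, 237.95092192867642], [0.0, 0.0, 1.0]] [ 2.19969419 -2.18910086  0.07206876] [-0.00249554  0.59167643  0.82476442]
port [(0.94, 273.6, 262.8)]
hasp it knows: empty_jar, hasp_grip, hasp_hinge, holder, jam_jar, key_foot, key_grip, label_roll, port
hasp_hinge [(0.72, 255.9, 265.3)]
hasp_grip [(0.76, 302.7, 258.2), (0.27, 288.6, 382.6)]
key_grip [(0.92, 290.4, 382.4), (0.81, 229.0, 405.0), (0.75, 344.0, 387.7), (0.74, 269.9, 439.9)]
key_foot [(0.74, 340.8, 381.6), (0.74, 231.4, 396.5), (0.62, 290.3, 381.6), (0.62, 256.6, 267.7)]
holder [(0.87, 289.0, 385.0)]
jam_jar [(0.69, 153.8, 318.0)]
empty_jar [(0.97, 246.2, 138.4), (0.73, 301.6, 259.8)]
label_roll [(0.69, 241.7, 492.9)]
```

View pics/scene0.png

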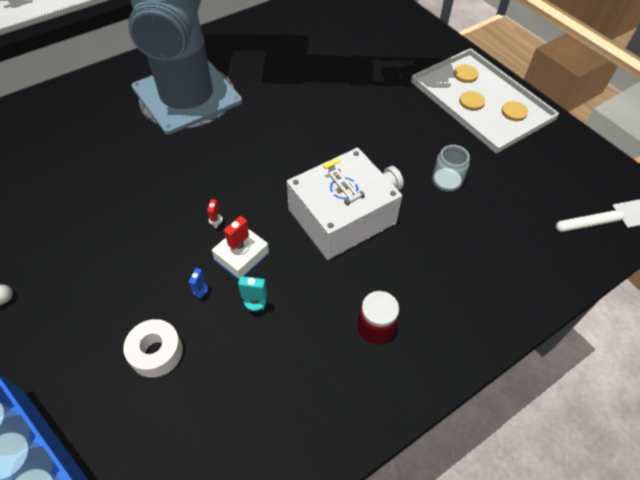

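View pics/top0.png

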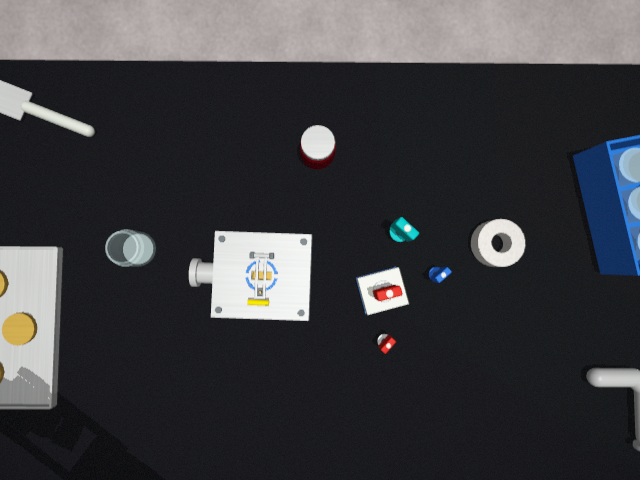

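```bash
cat > h.py <<'E'
from station import arm
import cv2,numpy as np
from scipy.spatial.transform import Rotation as Ro
def cam(n): 
    c=arm.camera(n); return c
def RT(c): return cv2.Rodrigues(np.array(c["rvec"],float))[0],np.array(c["tvec"],float).ravel()
def ray(c,rc):
    R,t=RT(c); K=np.array(c["camera_matrix"])
    d=R.T@np.linalg.inv(K)@np.array([rc[1],rc[0],1.]); return -R.T@t,d/np.linalg.norm(d)
def atz(c,rc,z):
    o,d=ray(c,rc); return o+d*(z-o[2])/d[2]
def tri(c1,p1,c2,p2):
    o1,d1=ray(c1,p1);o2,d2=ray(c2,p2)
    s=np.linalg.lstsq(np.c_[d1,-d2],o2-o1,rcond=None)[0]
    a,b=o1+s[0]*d1,o2+s[1]*d2
    return (a+b)/2,np.linalg.norm(a-b)
def proj(c,P):
    return cv2.projectPoints(np.atleast_2d(np.array(P,float)),np.array(c["rvec"],float),np.array(c["tvec"],float),np.array(c["camera_matrix"]),None)[0].reshape(-1,2)
E
python3 - <<'E'
from h import *
np.set_printoptions(precision=4,suppress=True)
s=cam("scene");t=cam("top")
for n,a,b in [("port",(188.1,342.4),(273.6,262.8)),("hinge",(199.6,352.2),(255.9,265.3)),("grip",(161.2,333.7),(302.7,258.2)),("key",(233.8,237.4),(290.4,382.4)),("holder",(255.8,236.8),(289,385)),("jam",(326.6,375.7),(153.8,318)),("empty",(178.5,445.5),(246.2,138.4)),("roll",(353.4,154.9),(241.7,492.9))]:
    print(n,*tri(s,a,t,b))
print(atz(t,(273.6,262.8),.09),atz(s,(188.1,342.4),.09))
# block top corners & holder corners from top img
for nm,c in(("scene",s),("top",t)):
    f=c["frame"]
    np.save(f"{nm}.npy",f)
t_=cv2.resize(t["frame"][210:340,180:450],None,fx=2.9,fy=2.9,interpolation=cv2.INTER_CUBIC)
cv2.imwrite("pics/tz.png",t_[:,:,::-1])
s_=cv2.resize(s["frame"][140:300,170:420],None,fx=3.2,fy=3.2,interpolation=cv2.INTER_CUBIC)
cv2.imwrite("pics/sz.png",s_[:,:,::-1])
for q in("port","holder","key_grip","hasp_grip"):
    for m in arm.masks_of(q,t):
        ys,xs=np.nonzero(m["mask"]); 
        if len(xs)>5: print(q,round(m["p"],2),cv2.minAreaRect(np.c_[xs,ys].astype(np.float32)),len(xs))
E
```

```text
port [0.5243 0.0936 0.0952] 0.0009333048868614602
hinge [0.5561 0.0913 0.0941] 0.0028346765412112737
grip [0.4786 0.1    0.1257] 0.005854489127743111
key [ 0.4935 -0.1197  0.0745] 0.00591454202844283
holder [ 0.4938 -0.1325  0.0114] 0.0009517941519499031
jam [ 0.7604 -0.0003  0.0039] 0.0035523798802914552
empty [0.5731 0.3418 0.013 ] 0.004604700788429728
roll [ 0.5863 -0.3469  0.0032] 0.002184068214149874
[0.5244 0.0946 0.09  ] [0.5206 0.096  0.09  ]
port 0.7 ((249.48611450195312, 274.9925537109375), (121.37439727783203, 87.13446044921875), 1.6135388612747192) 8914
holder 0.61 ((381.188720703125, 289.660400390625), (39.01039123535156, 44.504817962646484), 74.05460357666016) 1190
key_grip 0.98 ((402.00006103515625, 231.50003051757812), (26.16295051574707, 21.920310974121094), 45.0) 485
key_grip 0.83 ((386.4000244140625, 288.70001220703125), (21.187259674072266, 28.776723861694336), 71.56504821777344) 484
key_grip 0.75 ((439.5, 274.0), (14.0, 21.0), 90.0) 254
hasp_grip 0.72 ((257.98956298828125, 278.4997863769531), (21.078758239746094, 51.4055061340332), 1.1934894323349) 550
hasp_grip 0.5 ((387.0, 290.5), (21.0, 28.0), 90.0) 477
```

View pics/tz.png

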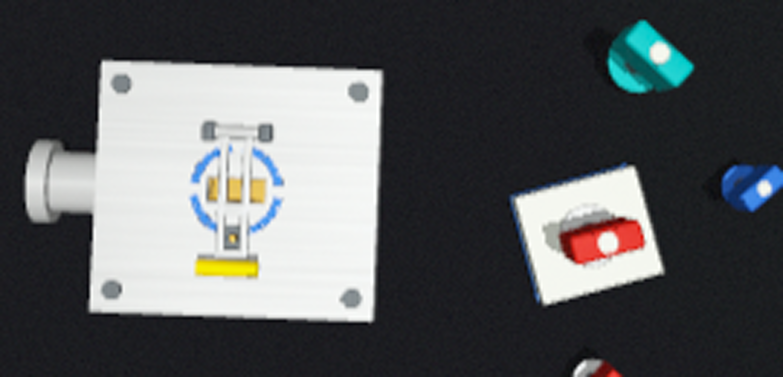

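View pics/sz.png

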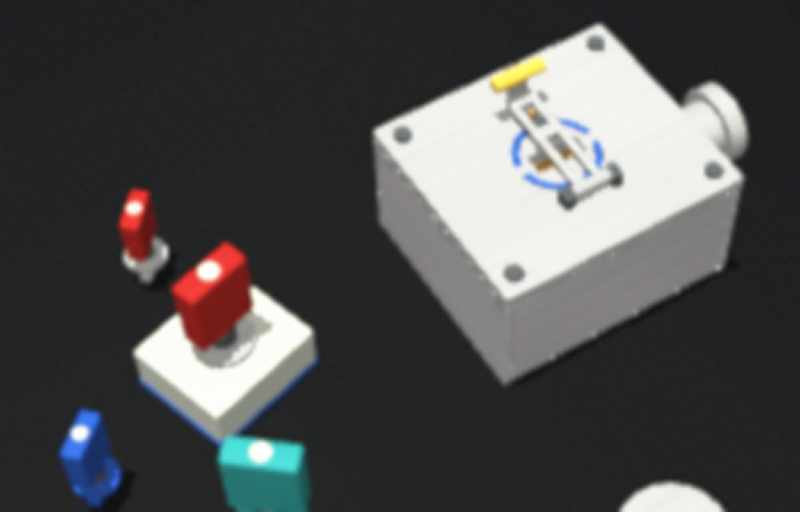

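```bash
cat > m.py <<'E'
from h import *
np.set_printoptions(precision=4,suppress=True)
s=cam("scene");t=cam("top")
def sub(c,pts,w=3):
    g=cv2.cvtColor(c["frame"],cv2.COLOR_RGB2GRAY)
    p=np.array(pts,np.float32).reshape(-1,1,2).copy()
    return cv2.cornerSubPix(g,p,(w,w),(-1,-1),(cv2.TERM_CRITERIA_EPS+cv2.TERM_CRITERIA_MAX_ITER,50,.01)).reshape(-1,2)
f=lambda L,o,k:[(o[0]+x/k,o[1]+y/k) for x,y in L]
bt=f([(100,60),(382,70),(373,322),(90,312)],(180,210),2.9)  # +x+y, +x-y, -x-y, -x+y
bs=f([(742,178),(505,298),(374,130),(600,24)],(170,140),3.2)
ht=f([(512,196),(634,165),(664,273),(542,304)],(180,210),2.9)
hs=f([(314,332),(217,417),(134,352),(240,275)],(170,140),3.2)
for nm,c,p,z in(("bt",t,bt,.09),("bs",s,bs,.09),("ht",t,ht,.034),("hs",s,hs,.034)):
    q=sub(c,p); print(nm,np.abs(q-np.array(p)).max(1))
    W=np.array([atz(c,(v,u),z) for u,v in q])[:,:2]; print(W.tolist(), "c",W.mean(0))
    e=W-np.roll(W,-1,0); print(" len",np.linalg.norm(e,axis=1)," yaw(deg) y-edges",[np.degrees(np.arctan2(-v[0],v[1])) for v in(e[0],-e[2])]," x-edges",[np.degrees(np.arctan2(v[1],v[0])) for v in (e[1],-e[3])])
# blue ring
for nm,c,lo,hi in(("top",t,(235,250),(290,290)),("scene",s,(320,165),(370,205))):
    F=c["frame"].astype(int); B=(F[:,:,2]-F[:,:,0]>50)
    ys,xs=np.nonzero(B); k=(xs>lo[0]-5)&(xs<hi[0])&(ys>lo[1])&(ys<hi[1]); 
    (cx,cy),ax,an=cv2.fitEllipse(np.c_[xs[k],ys[k]].astype(np.float32)); print(nm,"ring",cx,cy,ax,k.sum(),atz(c,(cy,cx),.09))
# yellow bar, red blobs
for nm,c in(("top",t),("scene",s)):
    H=c["frame"].astype(int)
    for col,M in(("yel",(H[:,:,0]>170)&(H[:,:,1]>140)&(H[:,:,2]<60)),("red",(H[:,:,0]>110)&(H[:,:,1]<60)&(H[:,:,2]<60))):
        n,l,st,ce=cv2.connectedComponentsWithStats(M.astype(np.uint8))
        for i in range(1,n):
            if st[i,4]>15:
                ys,xs=np.nonzero(l==i); print(nm,col,ce[i],st[i],cv2.minAreaRect(np.c_[xs,ys].astype(np.float32)))
E
python3 m.py
```

```text
bt [0.2004 0.5638 0.6777 0.6594]
[[0.5996278064065661, 0.180148723007437], [0.5944109379457589, 0.01035223150774383], [0.44355585016532395, 0.015141305061156908], [0.44877361940435045, 0.18477461562026393]] c [0.5216 0.0976]
 len [0.1699 0.1509 0.1697 0.1509]  yaw(deg) y-edges [np.float64(-1.7598157798594156), np.float64(-1.7618115528265585)]  x-edges [np.float64(-1.8183117472472323), np.float64(-1.7564053059425717)]
bs [0.9787 0.2141 0.6349 0.8041]
[[0.5978487967304613, 0.1817137059581327], [0.5930720338998533, 0.010926091896054257], [0.44292022562937783, 0.016406660623403513], [0.44685679648120524, 0.18610858221167775]] c [0.5202 0.0988]
 len [0.1709 0.1503 0.1697 0.1511]  yaw(deg) y-edges [np.float64(-1.6020893504818994), np.float64(-1.328850319375029)]  x-edges [np.float64(-2.0903785497772676), np.float64(-1.6672193630478083)]
ht [0.1789 0.4193 0.6833 0.5869]
[[0.5161367132158816, -0.07512087073816791], [0.53691071312266, -0.15352583293241756], [0.46859759950603486, -0.17230752257129692], [0.4473842502126902, -0.09543595604229904]] c [ 0.4923 -0.1241]
 len [0.0811 0.0708 0.0797 0
[... 774 characters left out ...]
4785156) 108 [0.5208 0.0987 0.09  ]
top yel [257.92 302.02] [248 300  21   5 100] ((258.0, 302.0), (4.0, 20.0), 90.0)
top red [387.3182 290.5   ] [376 286  26  15  66] ((388.5188903808594, 292.5660400390625), (9.61523723602295, 24.862258911132812), 74.05460357666016)
top red [387.3091 345.7455] [381 337  15  17  55] ((387.75006103515625, 345.2500305175781), (7.071067810058594, 16.26345443725586), 45.0)
scene red [211.732  210.1856] [207 199  10  22  97] ((211.27413940429688, 209.3396759033203), (8.6908597946167, 21.081207275390625), 3.3664608001708984)
scene red [236.7875 233.47  ] [224 216  24  33 400] ((236.75001525878906, 231.25001525878906), (21.21320343017578, 28.991378784179688), 45.0)
```

```bash
cat >> h.py <<'E'
YB=np.radians(-1.75); PORT=np.array([.521,.098,.09])
Rb=Ro.from_euler('z',YB).as_matrix()
def down(yaw_y):  # tool pointing down, tool y at world yaw (deg)
    a=np.radians(yaw_y); y=np.array([np.cos(a),np.sin(a),0]); z=np.array([0,0,-1.]); return Ro.from_matrix(np.c_[np.cross(y,z),y,z])
def goto(hold,yaw):  # increments to bring the hold point to 'hold'
    s=arm.get_state(); R=Ro.from_quat(s["orientation"]); G=down(yaw)
    tcp=np.array(hold)+G.as_matrix()@[0,0,arm.hold_point_z]
    d=R.inv().apply(tcp-s["tcp_pos"])*100; r=np.degrees((R.inv()*G).as_rotvec())
    print("t",round(s["time"],2),"tcp",s["tcp_pos"].round(4),"need cm",d.round(2),"deg",r.round(1),"open",round(s["opening"],3),"F",np.round(s["contact_force"],1))
def hasp_pt(th): # bar for hinge angle th
    a=np.arctan2(18,80); r=.082
    return PORT+Rb@np.array([.035-r*np.cos(th+a),0,.008+r*np.sin(th+a)])
E
python3 - <<'E'
from h import *
np.set_printoptions(precision=4,suppress=True)
s=cam("scene");t=cam("top")
g=tri(s,(140+74/3.2,170+518/3.2),t,(302,257.9)); print("bar",g, "local",Rb.T@(g[0]-PORT))
for th in (0,.1,.2,.25,2.6): print(th,hasp_pt(th),proj(t,hasp_pt(th)),proj(s,hasp_pt(th)))
print("key dot",tri(s,(140+271/3.2,170+208/3.2),t,(210+243/2.9,180+608/2.9)))
kt=np.array([.4925,-.1235,.105]); print(proj(t,kt),proj(s,kt))
print(arm.hold_point_z)
goto(hasp_pt(0)+[0,0,.08],88.25)
E
```

```text
bar (array([0.478 , 0.0992, 0.1203]), np.float64(0.001145794035948475)) local [-0.043  -0.0001  0.0303]
0 [0.476  0.0994 0.116 ] [[257.8289 302.7527]] [[331.0029 164.0226]]
0.1 [0.4782 0.0993 0.1239] [[257.2815 301.8461]] [[331.753  161.9192]]
0.2 [0.4812 0.0992 0.1315] [[256.7631 300.4326]] [[332.7343 160.1318]]
0.25 [0.483  0.0992 0.1352] [[256.5169 299.5356]] [[333.3104 159.3645]]
2.6 [0.6338 0.0946 0.1238] [[261.2736 209.0419]] [[379.752  216.4824]]
key dot (array([ 0.4917, -0.1241,  0.1049]), np.float64(0.001880229615664065))
[[388.8626 293.0366]] [[234.9563 224.7265]]
0.0188
t 1.5 tcp [0.2322 0.4986 0.2187] need cm [-38.96 -25.9    4.15] deg [  0.    0.  -23.2] open 0.999 F [ 0.5 -0.  -0.8]
```

Request:
move_arm:
  increments: [-39,-25.9,3,0,0,-23.2,-1,-39,-25.9,3,0,0,-23.2,-1,-39,-25.9,3,0,0,-23.2,-1,-39,-25.9,3,0,0,-23.2,-1,-39,-25.9,3,0,0,-23.2,-1]

```text
time: 1.92
tcp_pos: [0.335, 0.3305, 0.2062]
orientation: [0.013, 1.0, 0.0, 0.0]
contact_force: [0.9, -0.2, 0.4]
opening: 0.998
```

```bash
python3 -c "
from h import *
goto(hasp_pt(0.05)+[0,0,.06],88.25)"
```

```text
t 1.92 tcp [0.335  0.3305 0.2062] need cm [-14.8  -22.75   4.5 ] deg [0.  0.  0.3] open 0.998 F [ 0.9 -0.2  0.4]
```

Request:
move_arm:
  increments: [-14,-21,2,0,0,0,-1,-14,-21,2,0,0,0,-1,-14,-21,2,0,0,0,-1,-14,-21,2,0,0,0,-1,-14,-21,2,0,0,0,-1]

```text
time: 2.33
tcp_pos: [0.4451, 0.1537, 0.1899]
orientation: [0.015, 1.0, 0.0, 0.0]
contact_force: [0.6, -0.3, 0.1]
opening: 0.999
```

Request:
move_arm:
  increments: [0,0,0,0,0,0,-1,0,0,0,0,0,0,-1]

```text
time: 2.5
tcp_pos: [0.4453, 0.1536, 0.1895]
orientation: [0.018, 1.0, -0.0, -0.0]
contact_force: [0.2, -0.1, -0.2]
opening: 0.998
```

```bash
python3 -c "
from h import *
goto(hasp_pt(0.05)+[0,0,.0],88.25)"
```

```text
t 2.5 tcp [0.4453 0.1536 0.1895] need cm [-3.37 -5.31  8.83] deg [-0.  -0.  -0.3] open 0.998 F [ 0.2 -0.1 -0.2]
```

Request:
move_arm:
  increments: [-3.4,-5.3,3,0,0,-0.3,-1,-3.4,-5.3,3,0,0,-0.3,-1,-3.4,-5.3,6,0,0,-0.3,-1,-3.4,-5.3,6,0,0,-0.3,-1,-3.4,-5.3,6,0,0,-0.3,-1]

```text
time: 2.92
tcp_pos: [0.4746, 0.1029, 0.1288]
orientation: [0.012, 1.0, 0.0, -0.002]
contact_force: [-0.3, 0.4, -0.6]
opening: 1.003
```

```bash
python3 -c "
from h import *
goto(hasp_pt(0.05)+[0,0,.0],88.25)
c=cam('top');cv2.imwrite('pics/t1.png',c['frame'][:,:,::-1]);c=cam('scene');cv2.imwrite('pics/s1.png',cv2.resize(c['frame'][60:300,200:520],None,fx=2.5,fy=2.5)[:,:,::-1])"
```

```text
t 2.92 tcp [0.4746 0.1029 0.1288] need cm [-0.26 -0.35  2.77] deg [ 0.  -0.3  0.3] open 1.003 F [-0.3  0.4 -0.6]
```

View pics/s1.png

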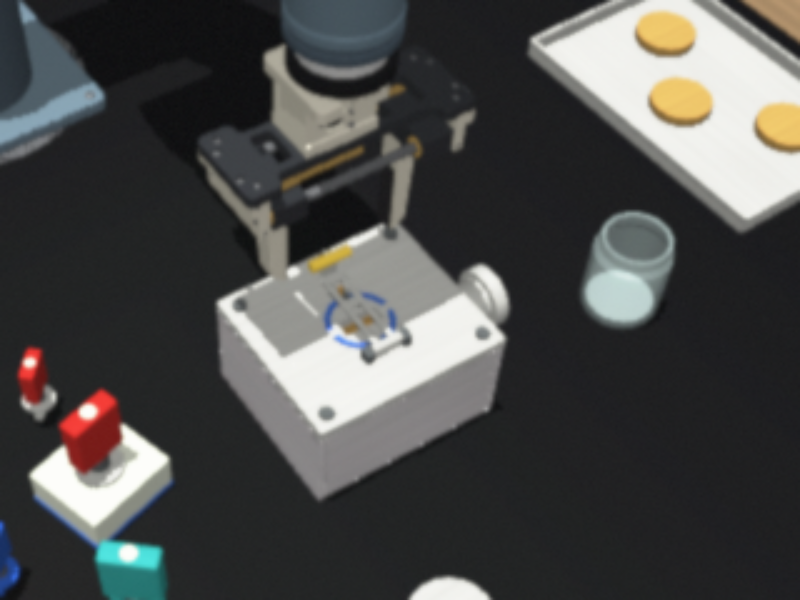

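View pics/t1.png

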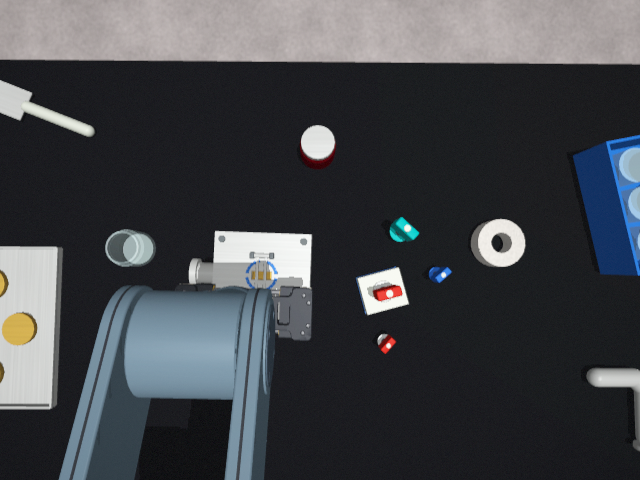

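Request:
move_arm:
  increments: [-0.1,-0.1,1.5,0,0,0,-1,-0.1,-0.1,2.7,0,0,0,-1,-0.1,-0.1,2.7,0,0,0,-1]
  grip_force: 20

```text
time: 3.27
tcp_pos: [0.4768, 0.1017, 0.1026]
orientation: [0.012, 1.0, 0.0, -0.0]
contact_force: [-0.1, -0.4, -0.1]
opening: 1.001
```

```bash
python3 -c "
from h import *
goto(hasp_pt(0.05)+[0,0,.0],88.25)"
```

```text
t 3.27 tcp [0.4768 0.1017 0.1026] need cm [-0.03 -0.23  0.14] deg [ 0.  -0.1  0.4] open 1.001 F [-0.1 -0.4 -0.1]
```

Request:
move_arm:
  increments: [0,-0.2,0.1,0,0,0.3,-1,0,-0.2,0.1,0,0,0.3,1,0,-0.2,0.1,0,0,0.3,1,0,-0.2,0.1,0,0,0.3,1,0,-0.2,0.1,0,0,0.3,1]

```text
time: 3.68
tcp_pos: [0.478, 0.0986, 0.1024]
orientation: [0.015, 1.0, 0.0, 0.001]
contact_force: [-0.6, -0.0, -0.6]
opening: 0.764
```

Request:
move_arm:
  increments: [0,0,0,0,0,0,1,0,0,0,0,0,0,1,0,0,0,0,0,0,1,0,0,0,0,0,0,1]

```text
time: 4.02
tcp_pos: [0.4776, 0.0985, 0.1017]
orientation: [0.015, 1.0, 0.0, -0.0]
contact_force: [-0.5, 0.6, 0.5]
opening: 0.471
```

```bash
python3 -c "
from h import *
goto(hasp_pt(0.05)+[0,0,.0],88.25)
for k in np.arange(.05,2.66,.2):
    a=hasp_pt(k)-hasp_pt(.05); print(round(k,2),(a*100).round(2), (Rb.T@a*100).round(2))
c=cam('scene');cv2.imwrite('pics/s2.png',cv2.resize(c['frame'][60:300,200:520],None,fx=2.5,fy=2.5)[:,:,::-1])"
```

```text
t 4.02 tcp [0.4776 0.0985 0.1017] need cm [0.06 0.08 0.05] deg [ 0. -0. -0.] open 0.471 F [-0.5  0.6  0.5]
0.05 [0. 0. 0.] [0. 0. 0.]
0.25 [ 0.59 -0.02  1.53] [0.59 0.   1.53]
0.45 [ 1.48 -0.05  2.9 ] [ 1.48 -0.    2.9 ]
0.65 [ 2.62 -0.08  4.08] [ 2.62 -0.    4.08]
0.85 [ 3.97 -0.12  5.  ] [ 3.97 -0.    5.  ]
1.05 [ 5.48 -0.17  5.64] [ 5.48 -0.    5.64]
1.25 [ 7.08 -0.22  5.96] [ 7.09 -0.    5.96]
1.45 [ 8.72 -0.27  5.96] [ 8.72 -0.    5.96]
1.65 [10.32 -0.32  5.63] [10.33 -0.    5.63]
1.85 [11.83 -0.36  5.  ] [11.84  0.    5.  ]
2.05 [13.18 -0.4   4.07] [13.19 -0.    4.07]
2.25 [14.32 -0.44  2.9 ] [14.33  0.    2.9 ]
2.45 [15.2  -0.46  1.52] [15.21  0.    1.52]
2.65 [ 1.579e+01 -4.800e-01 -1.000e-02] [ 1.58e+01  0.00e+00 -1.00e-02]
```

View pics/s2.png

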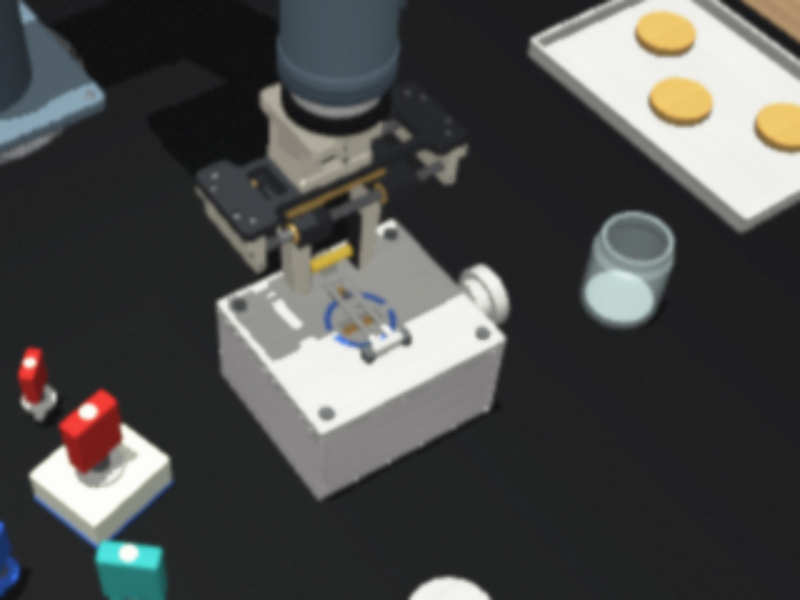

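Request:
move_arm:
  increments: [0,0,0,0,0,0,1,0,0,0,0,0,0,1,0,0,0,0,0,0,1,0,0,0,0,0,0,1]

```text
time: 4.4
tcp_pos: [0.4776, 0.0997, 0.1017]
orientation: [0.016, 1.0, 0.001, -0.0]
contact_force: [0.2, 4.8, 1.1]
opening: 0.383
```

Request:
move_arm:
  increments: [-0.27,0.1,-0.78,0,0,0,1,-0.59,0.1,-1.53,0,0,0,1,-1.0,0.1,-2.23,0,0,0,1,-1.48,0.1,-2.9,0,0,0,1,-2.02,0.1,-3.52,0,0,0,1]

```text
time: 4.82
tcp_pos: [0.4978, 0.0992, 0.1377]
orientation: [0.015, 1.0, 0.0, -0.0]
contact_force: [-0.8, 2.4, -2.6]
opening: 0.381
```

```bash
python3 -c "
from h import *
goto(hasp_pt(0.55)+[0,0,.0],88.25)
for k in np.arange(.55,2.66,.1):
    a=hasp_pt(k)-hasp_pt(.55); print(round(k,2), (Rb.T@a*100).round(2))
c=cam('scene');cv2.imwrite('pics/s3.png',cv2.resize(c['frame'][60:300,200:520],None,fx=2.5,fy=2.5)[:,:,::-1])"
```

```text
t 4.82 tcp [0.4978 0.0992 0.1377] need cm [ 0.05 -0.04  0.13] deg [ 0.  -0.1 -0. ] open 0.381 F [-0.8  2.4 -2.6]
0.55 [0. 0. 0.]
0.65 [0.6  0.   0.56]
0.75 [1.25 0.   1.05]
0.85 [1.95 0.   1.48]
0.95 [ 2.69 -0.    1.84]
1.05 [ 3.46 -0.    2.12]
1.15 [4.25 0.   2.32]
1.25 [ 5.06 -0.    2.44]
1.35 [5.88 0.   2.48]
1.45 [ 6.7  -0.    2.44]
1.55 [ 7.51 -0.    2.32]
1.65 [ 8.31 -0.    2.12]
1.75 [9.08 0.   1.84]
1.85 [9.81 0.   1.48]
1.95 [10.51  0.    1.05]
2.05 [11.17 -0.    0.55]
2.15 [ 1.176e+01  0.000e+00 -1.000e-02]
2.25 [12.31  0.   -0.62]
2.35 [12.78 -0.   -1.29]
2.45 [13.19  0.   -2.  ]
2.55 [13.52  0.   -2.75]
2.65 [13.78  0.   -3.53]
```

View pics/s3.png

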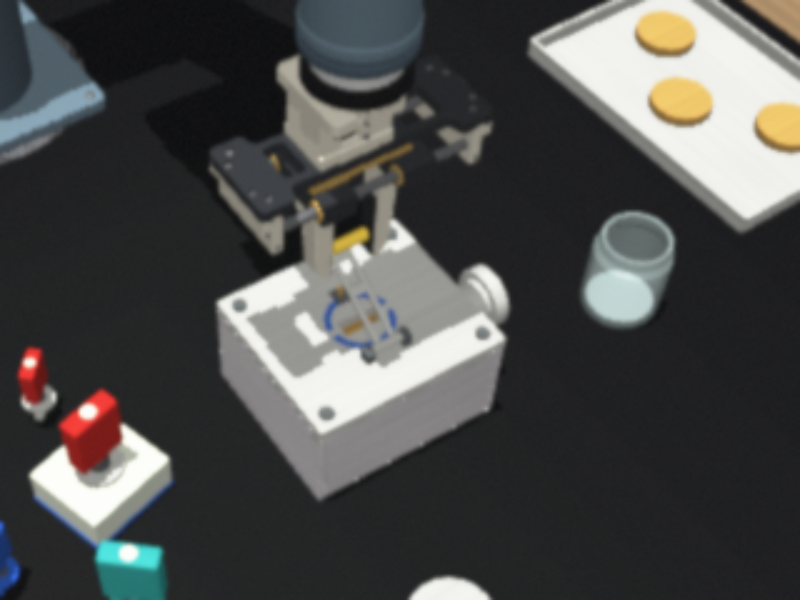

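The bar (at about (350,238) in the crop) is gripped and rising with the strap; forces are small, so I carry on round the arc.

Request:
move_arm:
  increments: [-0.6,0,-0.5,0,0,0,1,-1.25,0,-0.98,0,0,0,1,-1.95,0,-1.4,0,0,0,1,-2.69,0,-1.75,0,0,0,1,-3.46,0,-2.03,0,0,0,1]

```text
time: 5.28
tcp_pos: [0.5323, 0.0981, 0.1581]
orientation: [0.015, 1.0, 0.0, -0.0]
contact_force: [-2.7, 2.7, 2.2]
opening: 0.381
```

Request:
move_arm:
  increments: [-0.8,0,-0.2,0,0,0,1,-1.6,0,-0.32,0,0,0,1,-2.42,0,-0.36,0,0,0,1,-3.24,0,-0.32,0,0,0,1,-4.05,0,-0.2,0,0,0,1]

```text
time: 5.7
tcp_pos: [0.5747, 0.0968, 0.1607]
orientation: [0.015, 1.0, 0.0, 0.002]
contact_force: [-0.5, 3.7, 4.7]
opening: 0.38
```

```bash
python3 -c "
from h import *
goto(hasp_pt(1.55)+[0,0,.0],88.25)"
```

```text
t 5.7 tcp [0.5747 0.0968 0.1607] need cm [ 0.24 -0.04  0.11] deg [ 0.   0.2 -0. ] open 0.38 F [-0.5  3.7  4.7]
```

Request:
move_arm:
  increments: [-0.75,0,0.2,0,0,0,1,-1.5,0,0.48,0,0,0,1,-2.2,0,0.84,0,0,0,1,-2.9,0,1.27,0,0,0,1,-3.5,0,1.77,0,0,0,1]

```text
time: 6.12
tcp_pos: [0.6115, 0.0956, 0.1435]
orientation: [0.016, 1.0, 0.0, 0.004]
contact_force: [3.9, 3.0, 5.8]
opening: 0.381
```

Request:
move_arm:
  increments: [-0.6,0,0.56,0,0,0,1,-1.14,0,1.17,0,0,0,1,-1.6,0,1.84,0,0,0,1,-2.0,0,2.55,0,0,0,1,-2.3,0,3.2,0,0,0,1]

```text
time: 6.53
tcp_pos: [0.6354, 0.0949, 0.1113]
orientation: [0.016, 1.0, 0.0, 0.005]
contact_force: [5.1, 2.7, 4.5]
opening: 0.381
```

```bash
python3 -c "
from h import *
goto(hasp_pt(2.6)+[0,0,.0],88.25)
c=cam('scene');cv2.imwrite('pics/s4.png',cv2.resize(c['frame'][60:300,200:520],None,fx=2.5,fy=2.5)[:,:,::-1])"
```

```text
t 6.53 tcp [0.6354 0.0949 0.1113] need cm [ 0.17 -0.04  0.63] deg [ 0.   0.5 -0. ] open 0.381 F [5.1 2.7 4.5]
```

View pics/s4.png

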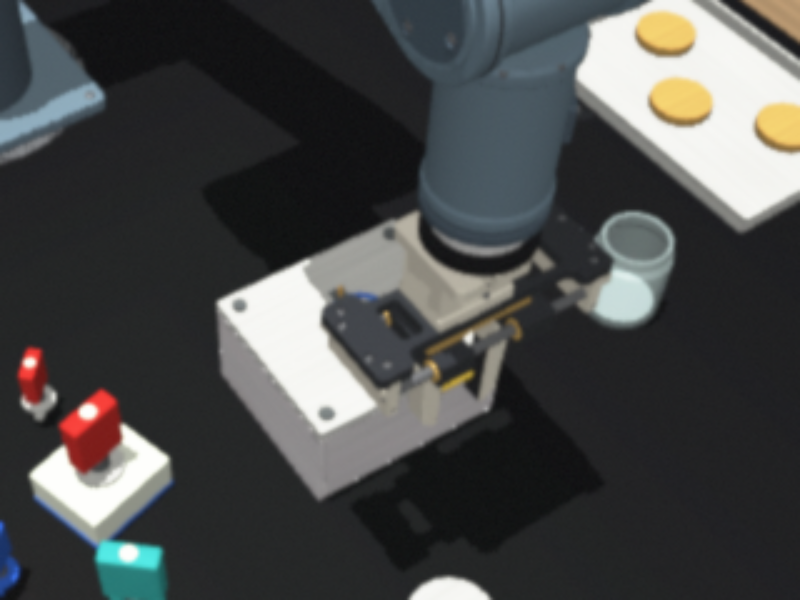

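Request:
move_arm:
  increments: [0,0,0.5,0,0,0,1,0,0,0.8,0,0,0,1,0,0,0.8,0,0,0,1]

```text
time: 6.83
tcp_pos: [0.6375, 0.0948, 0.1041]
orientation: [0.016, 1.0, 0.0, 0.007]
contact_force: [10.8, 4.2, 4.5]
opening: 0.379
```

```bash
python3 -c "
from h import *
goto(hasp_pt(2.6)+[0,0,.0],88.25)"
```

```text
t 6.83 tcp [0.6375 0.0948 0.1041] need cm [ 0.37 -0.04 -0.1 ] deg [ 0.   0.8 -0. ] open 0.379 F [10.8  4.2  4.5]
```

Request:
move_arm:
  increments: [0,0,0,0,0,0,-0.3,0,0,0,0,0,0,-0.3,0,0,0,0,0,0,-0.3,0,0,0,0,0,0,-0.3]

```text
time: 7.17
tcp_pos: [0.6305, 0.0944, 0.101]
orientation: [0.015, 1.0, -0.0, -0.001]
contact_force: [-0.2, -0.1, 0.7]
opening: 0.617
```

```bash
python3 -c "
from h import *
goto(hasp_pt(2.6)+[0,0,.0],88.25)"
```

```text
t 7.17 tcp [0.6305 0.0944 0.101 ] need cm [-0.32  0.02 -0.4 ] deg [-0.  -0.1 -0. ] open 0.617 F [-0.2 -0.1  0.7]
```

Request:
move_arm:
  increments: [0,0,-2,0,0,0,-0.3,0,0,-6,0,0,0,-0.3,2,-4,-9,0,0,7,-0.3,4,-8,-10,0,0,14,-0.3,6,-11,-10,0,0,21,-0.3]

```text
time: 7.58
tcp_pos: [0.5739, -0.0064, 0.2034]
orientation: [0.199, 0.98, -0.0, 0.003]
contact_force: [0.2, -0.9, -1.5]
opening: 0.655
```

```bash
python3 -c "
from h import *
goto(np.array([.492,-.124,.079+.08]),15.3)"
```

```text
t 7.58 tcp [ 0.5739 -0.0064  0.2034] need cm [  2.98 -14.03   6.3 ] deg [ 0.2  0.3 51.7] open 0.655 F [ 0.2 -0.9 -1.5]
```

Request:
move_arm:
  increments: [3,-14,3,0,0,51.7,-0.3,3,-14,3,0,0,51.7,-0.3,3,-14,3,0,0,51.7,-0.3,3,-14,3,0,0,51.7,-0.3,3,-14,3,0,0,51.7,-0.3]

```text
time: 8.0
tcp_pos: [0.4874, -0.1259, 0.1694]
orientation: [0.494, 0.87, -0.001, -0.002]
contact_force: [-0.4, 0.3, 0.8]
opening: 0.651
```

```bash
python3 -c "
from h import *
goto(np.array([.492,-.124,.079+.08]),15.3)"
```

```text
t 8.0 tcp [ 0.4874 -0.1259  0.1694] need cm [-0.08  0.5   2.92] deg [-0.2 -0.1 15.5] open 0.651 F [-0.4  0.3  0.8]
```

Request:
move_arm:
  increments: [0,0.5,0,0,0,15.3,-0.3,0,0.5,0,0,0,15.3,-0.3,0,0.5,0,0,0,15.3,-0.3,0,0.5,0,0,0,15.3,-0.3]

```text
time: 8.33
tcp_pos: [0.4948, -0.1203, 0.1705]
orientation: [0.6, 0.8, -0.0, -0.0]
contact_force: [0.9, 0.4, -0.3]
opening: 0.648
```

```bash
python3 -c "
from h import *
np.set_printoptions(precision=4,suppress=True)
goto(np.array([.492,-.124,.079]),15.3)
c=cam('scene');t=cam('top')
print([(m['p'],m['position'][0]*480,m['position'][1]*640) for q in('port','hasp_grip','key_grip') for c_ in (c,t) for m in arm.mark_of(q,c_)])
cv2.imwrite('pics/s5.png',cv2.resize(c['frame'][100:320,160:440],None,fx=2.7,fy=2.7,interpolation=2)[:,:,::-1])
cv2.imwrite('pics/t5.png',cv2.resize(t['frame'][190:360,180:440],None,fx=3,fy=3,interpolation=2)[:,:,::-1])"
```

```text
t 8.33 tcp [ 0.4948 -0.1203  0.1705] need cm [-0.27 -0.37 11.03] deg [-0.  -0.   0.9] open 0.648 F [ 0.9  0.4 -0.3]
[(0.94, 188.208, 342.01599999999996), (0.82, 271.488, 260.288), (0.63, 214.32, 376.704), (0.74, 207.984, 260.79999999999995), (0.47, 288.81600000000003, 381.824), (0.94, 288.288, 253.31199999999998), (0.83, 277.488, 194.624), (0.75, 209.808, 213.12), (0.6, 232.79999999999998, 237.696), (0.56, 293.712, 382.91200000000003), (0.48, 228.38400000000001, 406.528), (0.35, 343.584, 387.712)]
```

View pics/s5.png

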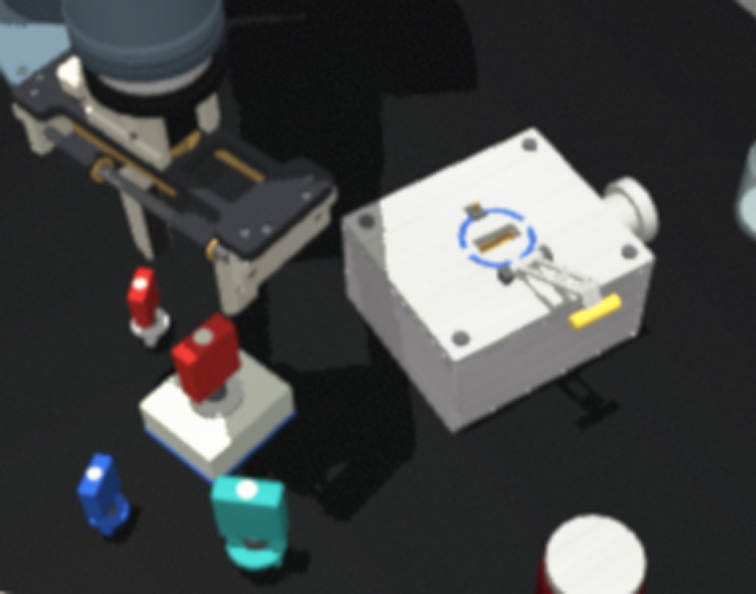

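View pics/t5.png

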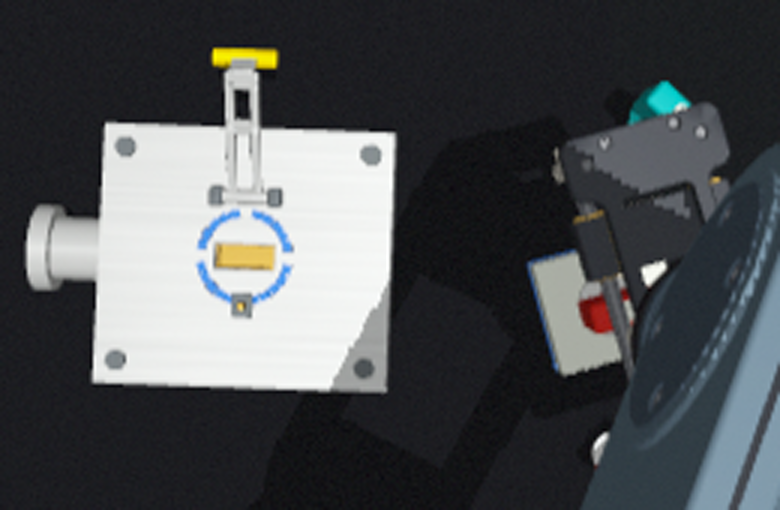

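Request:
move_arm:
  increments: [-0.3,-0.4,3,0,0,0.8,-0.3,-0.3,-0.4,6,0,0,0.8,-0.3,-0.3,-0.4,8,0,0,0.8,-0.3,-0.3,-0.4,8,0,0,0.8,-0.3]

```text
time: 9.07
tcp_pos: [0.4892, -0.1229, 0.0868]
orientation: [0.606, 0.795, -0.001, -0.004]
contact_force: [-0.9, 1.1, -0.5]
opening: 0.651
```

```bash
python3 -c "
from h import *
np.set_printoptions(precision=4,suppress=True)
goto(np.array([.492,-.124,.079]),15.3)
c=cam('scene')
cv2.imwrite('pics/s6.png',cv2.resize(c['frame'][120:320,160:380],None,fx=3,fy=3,interpolation=2)[:,:,::-1])"
```

```text
t 9.07 tcp [ 0.4892 -0.1229  0.0868] need cm [-0.2   0.26  2.66] deg [-0.3 -0.3  0. ] open 0.651 F [-0.9  1.1 -0.5]
```

View pics/s6.png

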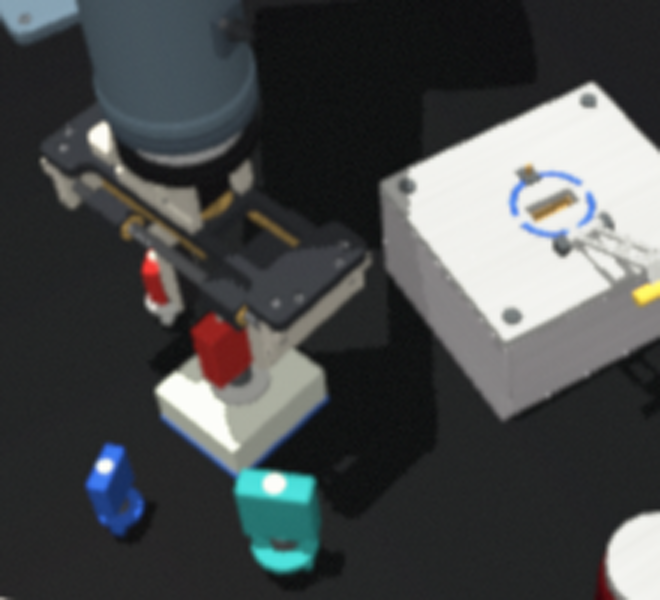

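Request:
move_arm:
  increments: [-0.1,0.1,1.5,0,0,0,-0.3,-0.1,0.1,2.6,0,0,0,-0.3,-0.1,0.1,2.6,0,0,0,-0.3,-0.1,0.1,2.6,0,0,0,-0.3]

```text
time: 9.45
tcp_pos: [0.494, -0.1252, 0.0658]
orientation: [0.606, 0.795, 0.0, 0.0]
contact_force: [0.1, -0.3, 0.5]
opening: 0.651
```

```bash
python3 -c "
from h import *
np.set_printoptions(precision=4,suppress=True)
goto(np.array([.492,-.124,.079]),15.3)"
```

```text
t 9.45 tcp [ 0.494  -0.1252  0.0658] need cm [ 0.17 -0.16  0.56] deg [0. 0. 0.] open 0.651 F [ 0.1 -0.3  0.5]
```

Request:
move_arm:
  increments: [0.1,-0.1,0.4,0,0,0,-0.3,0.1,-0.1,0.4,0,0,0,-0.3]
  grip_force: 40

```text
time: 9.62
tcp_pos: [0.4925, -0.1243, 0.0614]
orientation: [0.606, 0.795, 0.0, 0.001]
contact_force: [-0.3, -0.7, 0.1]
opening: 0.651
```

```bash
python3 -c "
from h import *
np.set_printoptions(precision=4,suppress=True)
goto(np.array([.492,-.124,.079]),15.3)"
```

```text
t 9.62 tcp [ 0.4925 -0.1243  0.0614] need cm [ 0.05 -0.03  0.12] deg [0.1 0.  0. ] open 0.651 F [-0.3 -0.7  0.1]
```

Good. Close.

Request:
move_arm:
  increments: [0,0,0.1,0,0,0,1,0,0,0.1,0,0,0,1,0,0,0.1,0,0,0,1,0,0,0.1,0,0,0,1,0,0,0.1,0,0,0,1]

```text
time: 10.03
tcp_pos: [0.4922, -0.1243, 0.0598]
orientation: [0.607, 0.795, 0.0, 0.0]
contact_force: [-0.4, -0.3, -0.9]
opening: 0.344
```

Request:
move_arm:
  increments: [0,0,0,0,0,0,1,0,0,0,0,0,0,1,0,0,0,0,0,0,1,0,0,0,0,0,0,1]

```text
time: 10.37
tcp_pos: [0.4921, -0.1243, 0.0597]
orientation: [0.607, 0.795, -0.0, -0.0]
contact_force: [0.6, 0.3, 0.6]
opening: 0.189
```

Request:
move_arm:
  increments: [0,0,0,0,0,0,1,0,0,-0.7,0,0,0,1,0,0,-2,0,0,0,1,0,0,-4,0,0,0,1,0,0,-6.5,0,0,0,1]

```text
time: 10.78
tcp_pos: [0.4909, -0.1236, 0.1244]
orientation: [0.607, 0.795, -0.0, -0.002]
contact_force: [0.5, 0.4, -1.3]
opening: 0.191
```

Request:
move_arm:
  increments: [0,0,-2,0,0,0,1,0,0,-4,0,0,0,1,0,0,-6,0,0,0,1,0,0,-6,0,0,0,1]

```text
time: 11.12
tcp_pos: [0.4942, -0.1252, 0.189]
orientation: [0.607, 0.795, 0.001, 0.004]
contact_force: [0.4, -0.5, -1.1]
opening: 0.194
```

```bash
python3 -c "
from h import *
np.set_printoptions(precision=4,suppress=True)
goto(PORT+[0,0,.12],-1.75)
c=cam('scene')
cv2.imwrite('pics/s7.png',cv2.resize(c['frame'][80:300,160:440],None,fx=2.7,fy=2.7,interpolation=2)[:,:,::-1])"
```

```text
t 11.12 tcp [ 0.4942 -0.1252  0.189 ] need cm [20.82  8.48 -0.28] deg [ 0.4  0.2 17.1] open 0.194 F [ 0.4 -0.5 -1.1]
```

View pics/s7.png

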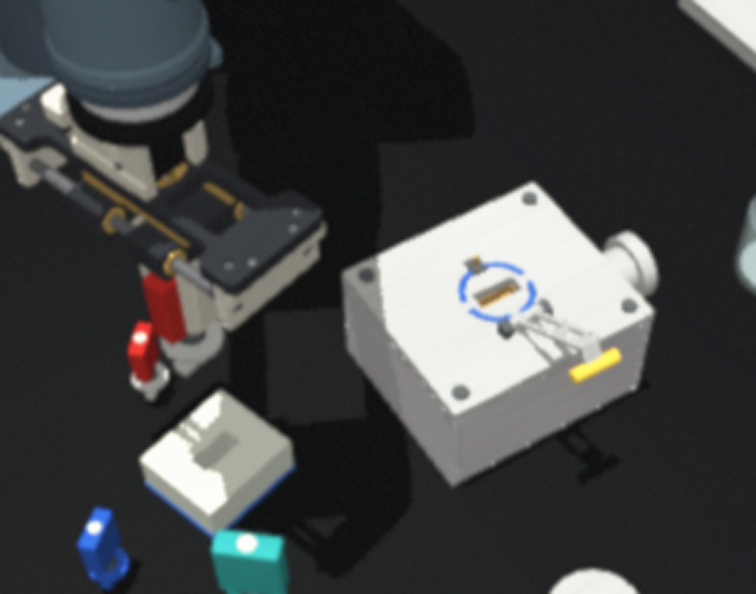

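Request:
move_arm:
  increments: [4,1.6,0,0,0,4,1,8,3.3,0,0,0,8,1,12,4.9,0,0,0,12,1,15,6.1,0,0,0,16,1,18,7.4,0,0,0,16.9,1]

```text
time: 11.58
tcp_pos: [0.5147, 0.0713, 0.1831]
orientation: [0.718, 0.696, -0.001, -0.001]
contact_force: [0.3, -0.3, -1.6]
opening: 0.194
```

Request:
move_arm:
  increments: [0,0,0,0,0,0,1,0,0,0,0,0,0,1,0,0,0,0,0,0,1]

```text
time: 11.83
tcp_pos: [0.5152, 0.0687, 0.1835]
orientation: [0.716, 0.698, -0.001, -0.001]
contact_force: [-0.5, -0.6, -1.9]
opening: 0.19
```

```bash
python3 -c "
from h import *
np.set_printoptions(precision=4,suppress=True)
goto(PORT+[0,0,.12],-1.75)"
```

```text
t 11.83 tcp [0.5152 0.0687 0.1835] need cm [ 2.95  0.5  -0.78] deg [-0.1  0.   0.2] open 0.19 F [-0.5 -0.6 -1.9]
```

Request:
move_arm:
  increments: [1.5,0.3,0,0,0,0.2,1,2.9,0.5,0,0,0,0.2,1,2.9,0.5,0,0,0,0.2,1,2.9,0.5,0,0,0,0.2,1,2.9,0.5,0,0,0,0.2,1]

```text
time: 12.25
tcp_pos: [0.5215, 0.0963, 0.1843]
orientation: [0.718, 0.696, -0.001, -0.0]
contact_force: [-0.3, 0.4, -2.1]
opening: 0.196
```

```bash
python3 -c "
from h import *
np.set_printoptions(precision=4,suppress=True)
goto(PORT+[0,0,.045],-1.75)
c=cam('scene');t=cam('top')
st=arm.get_state();h=st['tcp_pos']+[0,0,.019]
print('foot at axis proj scene',proj(c,h-[0,0,.07]),'slot',proj(c,PORT),proj(t,PORT))
for i,(x,y) in enumerate([(.02,0),(-.02,0),(0,.02),(0,-.02)]): print(proj(c,h-[0,0,.045]+Rb@[x,y,0]))
cv2.imwrite('pics/s8.png',cv2.resize(c['frame'][100:240,260:430],None,fx=4.2,fy=4.2,interpolation=2)[:,:,::-1])
cv2.imwrite('pics/t8.png',cv2.resize(t['frame'][190:360,160:400],None,fx=3,fy=3,interpolation=2)[:,:,::-1])"
```

```text
t 12.25 tcp [0.5215 0.0963 0.1843] need cm [ 0.18 -0.05  6.81] deg [-0.   0.  -0.1] open 0.196 F [-0.3  0.4 -2.1]
foot at axis proj scene [[344.0445 173.2415]] slot [[343.3571 187.7869]] [[260.8338 275.5481]]
[[350.9365 170.9757]]
[[338.6506 157.2665]]
[[353.6951 159.7987]]
[[335.6509 168.3654]]
```

View pics/s8.png

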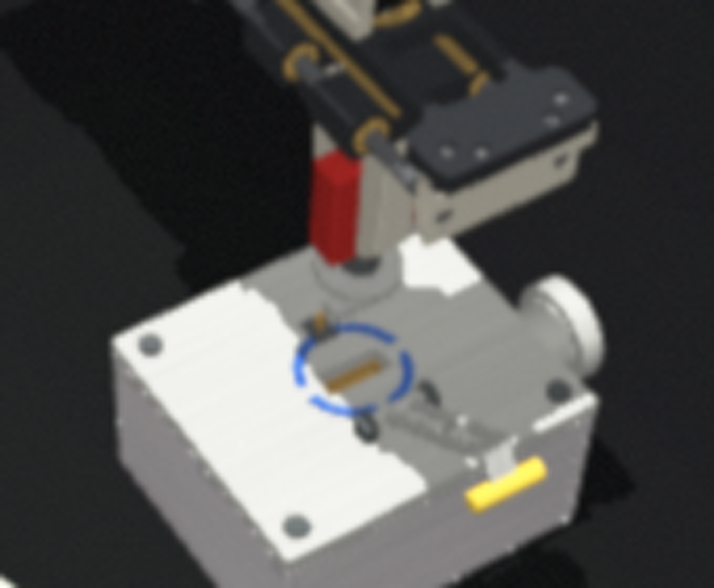

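View pics/t8.png

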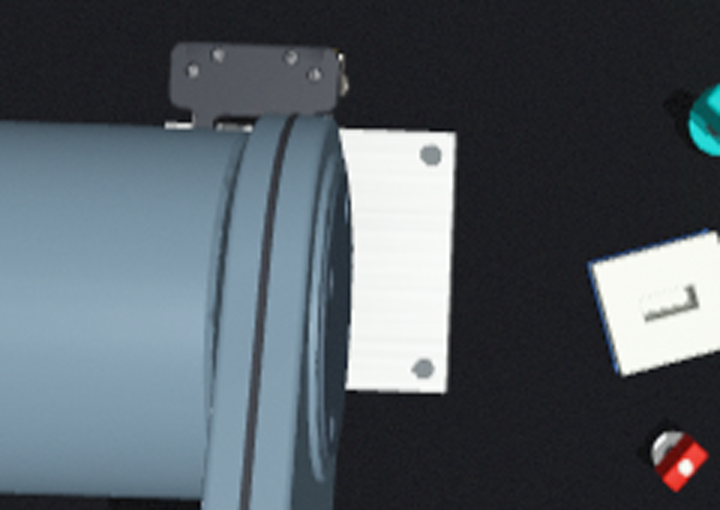

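Request:
move_arm:
  increments: [0.15,0,1.5,0,0,0,1,0.15,0,3,0,0,0,1,0.15,0,3.7,0,0,0,1,0.15,0,3.7,0,0,0,1,0.15,0,3.7,0,0,0,1]

```text
time: 12.77
tcp_pos: [0.5217, 0.0988, 0.1476]
orientation: [0.718, 0.696, -0.0, -0.0]
contact_force: [0.3, 0.5, -0.9]
opening: 0.19
```

```bash
python3 -c "
from h import *
np.set_printoptions(precision=4,suppress=True)
goto(PORT+[0,0,.045],-1.75)
c=cam('scene');goto(PORT+[0,0,.045],-1.75)
st=arm.get_state();h=st['tcp_pos']+[0,0,.019]
P=[h-[0,0,.045]+Rb@np.array([x,y,0]) for x,y in [(.02,0),(-.02,0),(0,.02),(0,-.02)]]+[h-[0,0,.045],PORT]
print(((proj(c,P)-[260,100])*4.2).round(0).tolist())
cv2.imwrite('pics/s9.png',cv2.resize(c['frame'][100:240,260:430],None,fx=4.2,fy=4.2,interpolation=2)[:,:,::-1])"
```

```text
t 12.77 tcp [0.5217 0.0988 0.1476] need cm [-0.08 -0.06  3.14] deg [-0.   0.  -0.1] open 0.19 F [ 0.3  0.5 -0.9]
t 12.82 tcp [0.5221 0.0989 0.1482] need cm [-0.1  -0.11  3.2 ] deg [ 0.   0.  -0.1] open 0.189 F [-0.4  0.4 -1.7]
[[382.0, 352.0], [332.0, 295.0], [393.0, 305.0], [320.0, 341.0], [357.0, 323.0], [350.0, 369.0]]
```

View pics/s9.png

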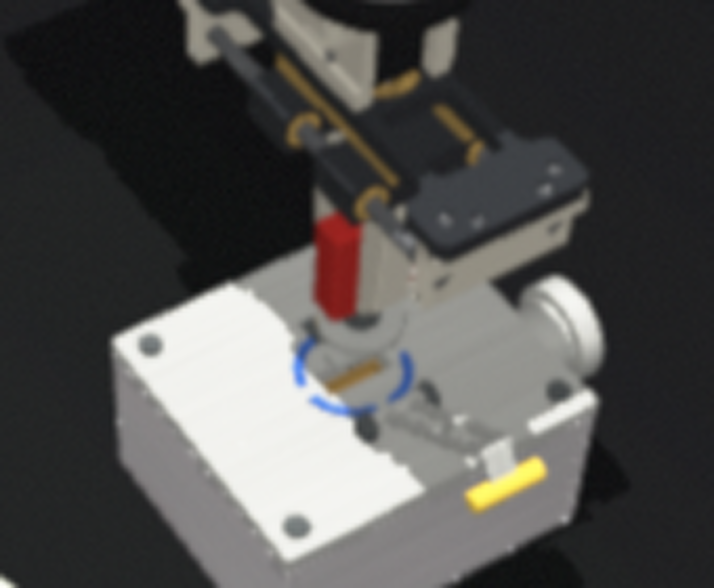

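Request:
move_arm:
  increments: [-0.05,-0.05,0.6,0,0,0,1,-0.05,-0.05,1.2,0,0,0,1,-0.05,-0.05,1.6,0,0,0,1]

```text
time: 13.07
tcp_pos: [0.5212, 0.0987, 0.1313]
orientation: [0.718, 0.696, 0.0, 0.0]
contact_force: [-0.2, 0.3, -1.0]
opening: 0.191
```

```bash
python3 -c "
from h import *
goto(PORT+[0,0,.045],-1.75)"
```

```text
t 13.07 tcp [0.5212 0.0987 0.1313] need cm [-0.07 -0.02  1.51] deg [ 0.  0. -0.] open 0.191 F [-0.2  0.3 -1. ]
```

Request:
move_arm:
  increments: [-0.05,0,0.5,0,0,0,1,-0.05,0,0.9,0,0,0,1,-0.05,0,1.3,0,0,0,1,-0.05,0,1.6,0,0,0,1]
  grip_force: 45

```text
time: 13.4
tcp_pos: [0.5212, 0.0983, 0.1157]
orientation: [0.718, 0.696, -0.0, 0.0]
contact_force: [-3.2, -0.3, 6.5]
opening: 0.194
```

```bash
python3 -c "
from h import *
goto(PORT+[0,0,.045],-1.75)"
```

```text
t 13.4 tcp [0.5212 0.0983 0.1157] need cm [-0.03 -0.01 -0.05] deg [-0.  0. -0.] open 0.194 F [-3.2 -0.3  6.5]
```

Request:
move_arm:
  increments: [0,0,0.2,0,0,0,1,0,0,0.4,0,0,0,1,0,0,0.4,0,0,0,1]

```text
time: 13.65
tcp_pos: [0.5212, 0.0982, 0.1156]
orientation: [0.718, 0.696, 0.0, 0.001]
contact_force: [-11.1, -0.4, 30.5]
opening: 0.188
```

```bash
python3 -c "
from h import *
goto(PORT+[0,0,.045],-1.75)
c=cam('scene')
cv2.imwrite('pics/s10.png',cv2.resize(c['frame'][100:240,260:430],None,fx=4.2,fy=4.2,interpolation=2)[:,:,::-1])"
```

```text
t 13.65 tcp [0.5212 0.0982 0.1156] need cm [-0.02 -0.02 -0.06] deg [ 0.1  0.  -0. ] open 0.188 F [-11.1  -0.4  30.5]
```

View pics/s10.png

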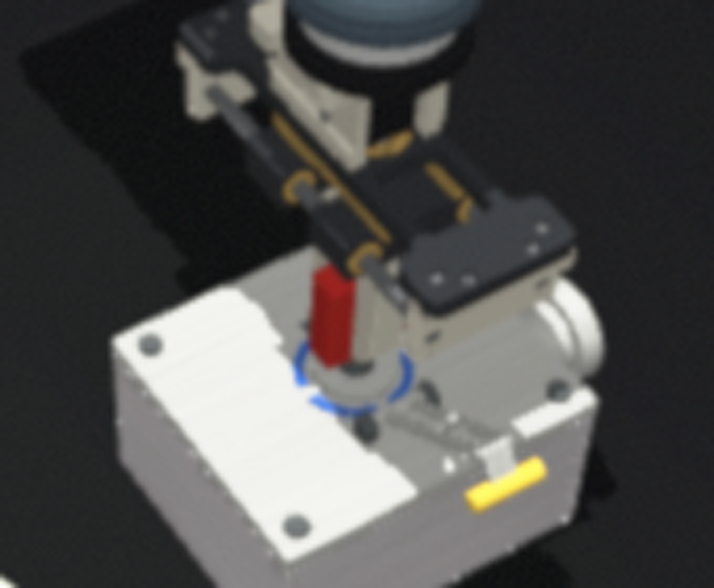

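Request:
move_arm:
  increments: [0,-0.1,-0.15,0,0,0,1,0,-0.1,-0.15,0,0,6,1,0,-0.1,-0.15,0,0,12,1,0,-0.1,-0.15,0,0,18,1,0,-0.1,-0.15,0,0,24,1]

```text
time: 14.12
tcp_pos: [0.5214, 0.098, 0.1156]
orientation: [0.848, 0.53, 0.001, 0.001]
contact_force: [-4.2, -1.3, 17.2]
opening: 0.19
```

```bash
python3 -c "
from h import *
goto(PORT+[0,0,.045],-1.75-24); print(arm.get_state()['moment'])"
```

```text
t 14.12 tcp [0.5214 0.098  0.1156] need cm [-0.01 -0.04 -0.06] deg [ 0.2 -0.  -0.3] open 0.19 F [-4.2 -1.3 17.2]
[-0.31081792  1.1475215   0.17525862]
```

Request:
move_arm:
  increments: [0,0,0,0,0,7,1,0,0,0,0,0,14,1,0,0,0,0,0,21,1,0,0,0,0,0,28,1,0,0,0,0,0,35,1]

```text
time: 14.53
tcp_pos: [0.5212, 0.0983, 0.1156]
orientation: [0.968, 0.25, 0.001, 0.0]
contact_force: [-4.8, 0.2, 16.7]
opening: 0.189
```

```bash
python3 -c "
from h import *
goto(PORT+[0,0,.045],-1.75-59); print(arm.get_state()['moment'])"
```

```text
t 14.53 tcp [0.5212 0.0983 0.1156] need cm [-0.03  0.02 -0.06] deg [ 0.1 -0.1 -0.3] open 0.189 F [-4.8  0.2 16.7]
[0.02134881 1.33145876 0.20116245]
```

Request:
move_arm:
  increments: [0,0,0,0,0,7,1,0,0,0,0,0,14,1,0,0,0,0,0,21,1,0,0,0,0,0,28,1,0,0,0,0,0,33,1]

```text
time: 14.95
tcp_pos: [0.5212, 0.0985, 0.1156]
orientation: [0.999, -0.036, 0.002, -0.0]
contact_force: [-3.7, -0.4, 17.3]
opening: 0.192
```

```bash
python3 -c "
from h import *
goto(PORT+[0,0,.045],-1.75-92); print(arm.get_state()['moment'])
c=cam('scene')
cv2.imwrite('pics/s11.png',cv2.resize(c['frame'][100:240,260:430],None,fx=4.2,fy=4.2,interpolation=2)[:,:,::-1])
t=cam('top')
cv2.imwrite('pics/t11.png',cv2.resize(t['frame'][190:360,160:400],None,fx=3,fy=3,interpolation=2)[:,:,::-1])"
```

```text
t 14.95 tcp [0.5212 0.0985 0.1156] need cm [-0.01  0.05 -0.06] deg [-0.  -0.2 -0.3] open 0.192 F [-3.7 -0.4 17.3]
[0.00695192 1.29452766 0.245055  ]
```

View pics/s11.png

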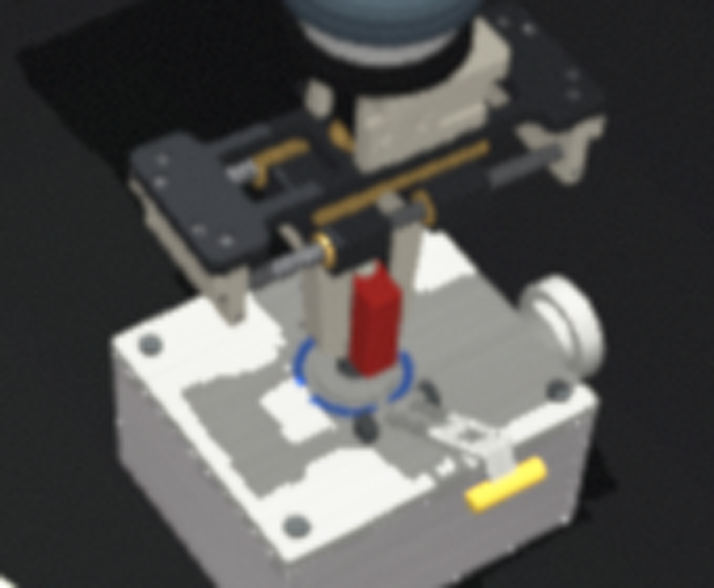

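View pics/t11.png

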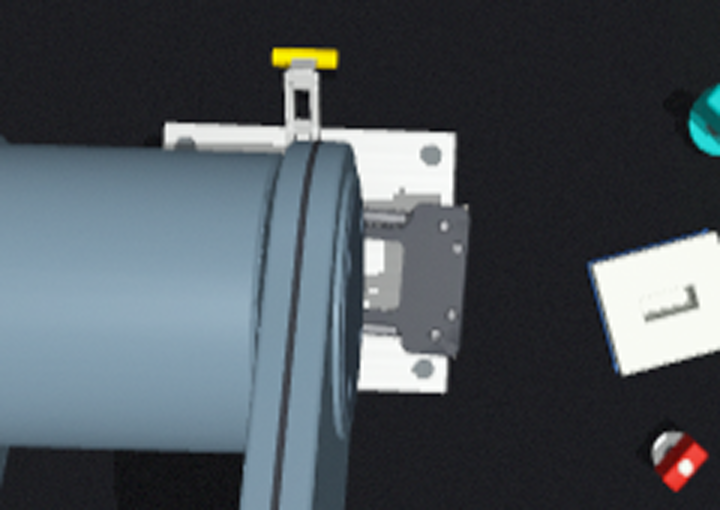

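Request:
move_arm:
  increments: [0,0,0,0,0,1.5,1,0,0,0,0,0,3,1,0,0,0,0,0,3,1]
  grip_force: 50

```text
time: 15.3
tcp_pos: [0.5212, 0.0985, 0.1156]
orientation: [0.998, -0.059, 0.002, -0.0]
contact_force: [-4.5, -0.2, 18.2]
opening: 0.191
```

```bash
python3 -c "
from h import *
goto(PORT+[0,0,.045],-1.75-95); print(arm.get_state()['moment'])"
```

```text
t 15.3 tcp [0.5212 0.0985 0.1156] need cm [-0.01  0.05 -0.06] deg [-0.  -0.2 -0.1] open 0.191 F [-4.5 -0.2 18.2]
[0.03972533 1.29502062 0.11284544]
```

Request:
move_arm:
  increments: [0,0,0,0,0,0,1,0,0,0,0,0,0,1]

```text
time: 15.47
tcp_pos: [0.5211, 0.0984, 0.1156]
orientation: [0.998, -0.059, 0.002, -0.0]
contact_force: [-4.8, -0.1, 17.2]
opening: 0.19
```

```bash
python3 -c "
from h import *
m=[]
for i in range(6):
    c=cam('scene'); m.append(arm.get_state()['moment'][2])
print(np.round(m,3))
h=PORT+[0,0,.045]
F=c['frame']; 
for a in (80,86,92,98):
  R=Ro.from_euler('z',np.radians(-1.75-a)).as_matrix()
  P=[h+R@np.array([x,y,z]) for x in(-.009,.009) for y in (-.022,.022) for z in(-.026,.026)]
  print(a,((proj(c,P)-[320,150])*10).round(0).tolist())
cv2.imwrite('pics/s12.png',cv2.resize(F[150:210,320:380],None,fx=10,fy=10,interpolation=2)[:,:,::-1])"
```

```text
[0.067 0.096 0.061 0.092 0.079 0.096]
80 [[193.0, 226.0], [205.0, 36.0], [353.0, 354.0], [373.0, 167.0], [125.0, 273.0], [134.0, 84.0], [286.0, 403.0], [302.0, 217.0]]
86 [[205.0, 223.0], [217.0, 33.0], [347.0, 363.0], [367.0, 176.0], [131.0, 264.0], [140.0, 75.0], [273.0, 406.0], [289.0, 220.0]]
92 [[217.0, 221.0], [230.0, 32.0], [340.0, 371.0], [359.0, 185.0], [138.0, 256.0], [148.0, 67.0], [260.0, 408.0], [276.0, 222.0]]
98 [[230.0, 220.0], [244.0, 31.0], [332.0, 379.0], [351.0, 192.0], [146.0, 249.0], [156.0, 60.0], [247.0, 409.0], [262.0, 223.0]]
```

View pics/s12.png

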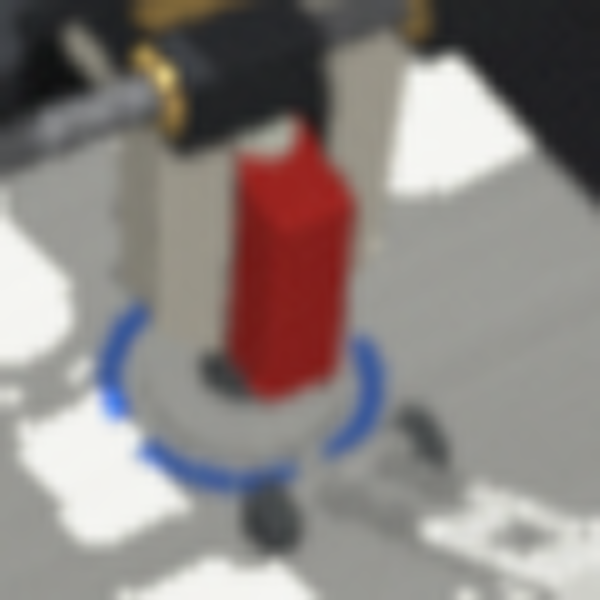

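Request:
move_arm:
  increments: [0,0,0,0,0,1.5,1,0,0,0,0,0,3,1,0,0,0,0,0,3,1,0,0,0,0,0,3,1]

```text
time: 16.1
tcp_pos: [0.5212, 0.0985, 0.1156]
orientation: [0.996, -0.085, 0.002, -0.0]
contact_force: [-4.4, 0.3, 17.0]
opening: 0.191
```

```bash
python3 -c "
from h import *
goto(PORT+[0,0,.045],-1.75-98)
m=[]
for i in range(4):
    c=cam('scene'); m.append(arm.get_state()['moment'][2])
print(np.round(m,3))
F=c['frame']; cv2.imwrite('pics/s13.png',cv2.resize(F[150:210,320:380],None,fx=10,fy=10,interpolation=2)[:,:,::-1])"
```

```text
t 16.1 tcp [0.5212 0.0985 0.1156] need cm [-0.01  0.05 -0.06] deg [-0.  -0.2 -0. ] open 0.191 F [-4.4  0.3 17. ]
[0.105 0.105 0.04  0.095]
```

View pics/s13.png

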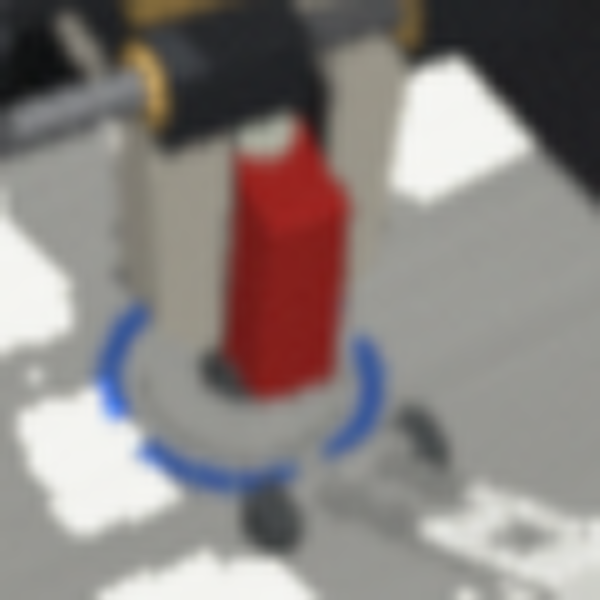

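Request:
move_arm:
  increments: [0,0,0,0,0,1.5,1,0,0,0,0,0,2.5,1,0,0,0,0,0,2.5,1,0,0,0,0,0,2.5,1]

```text
time: 16.63
tcp_pos: [0.5212, 0.0985, 0.1156]
orientation: [0.994, -0.106, 0.002, -0.0]
contact_force: [-4.7, 1.4, 17.5]
opening: 0.19
```

```bash
python3 -c "
from h import *
goto(PORT+[0,0,.045],-1.75-100.5)
m=[]
for i in range(4):
    c=cam('scene'); m.append(arm.get_state()['moment'][2])
print(np.round(m,3))
F=c['frame']; cv2.imwrite('pics/s14.png',cv2.resize(F[150:210,320:380],None,fx=10,fy=10,interpolation=2)[:,:,::-1])"
```

```text
t 16.63 tcp [0.5212 0.0985 0.1156] need cm [-0.01  0.05 -0.06] deg [-0.  -0.2  0. ] open 0.19 F [-4.7  1.4 17.5]
[0.284 0.406 0.409 0.408]
```

View pics/s14.png

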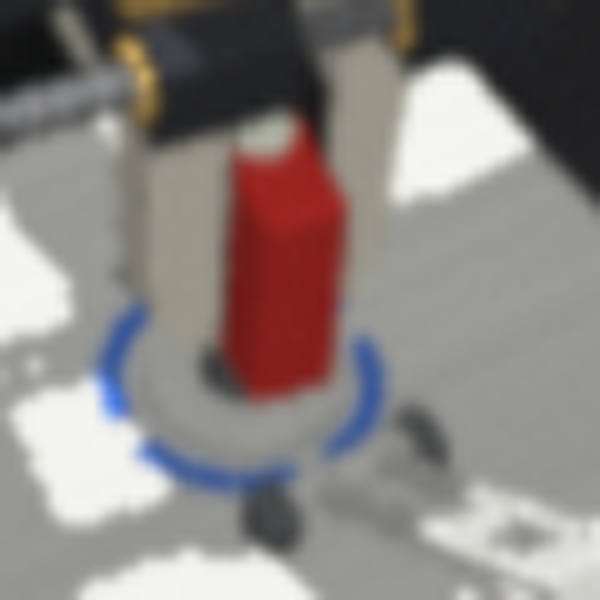

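```bash
python3 -c "
from h import *
goto(PORT+[0,0,.045],-1.75-100.5); print(arm.get_state()['moment'])
c=cam('scene'); cv2.imwrite('pics/s15.png',c['frame'][:,:,::-1])"
```

```text
t 16.83 tcp [0.5212 0.0985 0.1156] need cm [-0.01  0.06 -0.06] deg [-0.  -0.2  0. ] open 0.19 F [-4.3  0.8 16.7]
[0.08816907 1.35560244 0.40770756]
```

View pics/s15.png

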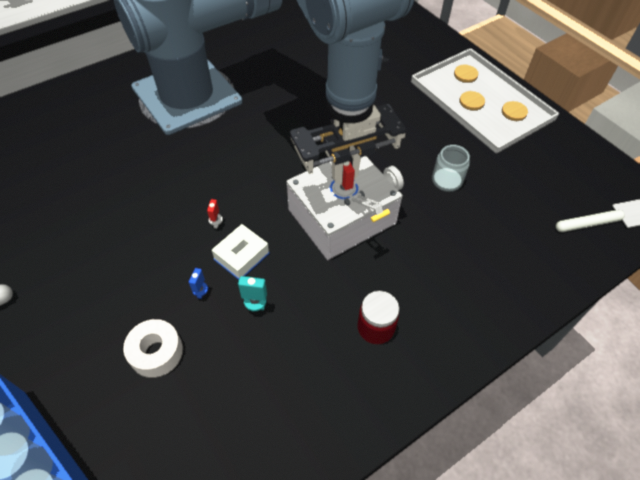

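The jars and label roll are where they were, the bar is folded back at (380,215), and the key is seated in the port at (346,180). Handing in.

```bash
python3 -c "
from station import arm
print(arm.hand_in())"
```

```text
the job is handed in; nothing more can be done
None
```

The job is done and handed in at about 17 s of the 59 s. No verdict was reported.

- **Hasp:** I pinched the yellow bar at its ends, carried it round the hinge to the stop and let go. Both cameras then showed the bar where it should be at 2.6 rad.
- **Key, pressed down:** I took the larger red-handled key from the white holder and pushed it into the slot until its flange sat on the plate. The force jumped to about 30 N with no further travel, so I eased it to about 17 N. That is still well above the 8 N spring.
- **Key, turned:** I turned it clockwise until the resisting moment jumped from about 0.1 to 0.4 N m, which I take as the rotor's stop. The gripper had turned about 100° from the slot's axis. That is more than the 92° suggested; the extra is probably the 0.1 rad of play plus a few degrees of slip in the grip. In the picture the handle read only roughly, lagging the gripper by a few degrees.
- **At hand-in:** the key was upright within 0.2°, still held with a 50 N grip, pressed down and turned. The jars, the label roll and the other keys were where they started.

When I let go of the hasp bar, the gripper was about 4 mm off the arc I had computed, with up to 11 N of side force. The bar stayed folded back.

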